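Load a plug-in module into the leaning test cage and shut the test drawer

TASK

Take the blue-headed plug-in module out of the black tray and slide it into the leaning cage on the open drawer of the test unit until it bottoms. Then, with the module in place, push the drawer fully home past its detent. Leave the grey-headed modules standing in the tray and do not disturb the other things on the bench.

Things in the scene. Friction and masses are not known exactly. Their poses are not given: they have to be found in the camera images.
- module: blue-headed plug-in module, 0.14 to 0.23 kg: aluminium bar 40 mm wide (x), 12 mm thick (y), 100 mm long (z); its upper 30 mm is a blue head of the same section, its lowest 10 mm a brass tongue 34 x 8 mm. Origin: centre of its lower end, z towards the head. It starts upright, 35 mm deep in one of the tray's three pockets, and comes out straight up. Either way round about z is equally good
- spare_a: a spare module of the same size and shape as module but with a grey head, standing in another pocket of the tray (they too are loose); origin at the centre of its lower end, z along its length; it must stay where it stands
- spare_b: a spare module of the same size and shape as module but with a grey head, standing in another pocket of the tray (they too are loose); origin at the centre of its lower end, z along its length; it must stay where it stands
- tray: black fixed pocket tray, 90 mm (x) by 200 mm (y) by 45 mm high, origin at the centre of its underside; three pockets at y = -70, 0, +70 mm, each 43 x 15 mm, 35 mm deep (floor at z = 10 mm), one module in each, with x and y parallel to the tray's
- cage (a point): dark steel block, orange funnel mouth, on the drawer: 66 (x) by 38 (y) by 65 mm (z), leaning 0.45 rad from vertical towards the drawer's front. Origin: centre of its lower face; z up out of the slot, y level, across the drawer. Slot central, 42 (x) by 14 mm (y), from floor z = 10 to z = 59 mm, then flares to 52 x 24 mm at z = 65. A module fully in has its origin at z = 10 mm; 45 mm stands out
- drawer (a joint): how far the drawer is open, m: 0 home, 0.100 fully open; it starts 0.050 to 0.080 open. It slides level along the test unit's x; about 3 N of friction, and a spring detent, met from 14 to 6 mm before home, adds about 5 N and then draws it in to its stop at 0
- drawer_push (a point): middle of the yellow pad on the outer face of the drawer's upright grey front panel, 40 mm above the bench; panel 190 mm wide, 12 mm thick, from 6 to 66 mm above the bench. Push along the test unit's +x. A seated module's head reaches 145 mm above the bench and to 30 mm behind this face, so lean the pushing tool back towards the robot as the module leans
- tester: white fixed test unit: origin at bench level, middle of its front face; x points into it, away from the robot, y to its left. The drawer slides between two cheeks (inner faces at y = +-75 mm, 20 mm thick, 70 mm high, x = 0 to 150 mm); behind them a console 190 mm wide, 120 mm high, x = 150 to 250 mm. With the drawer home the back of its panel lies at x = 0
- scanner: bystander: black and grey hand scanner lying on the bench to the left, about 165 x 100 x 44 mm, origin at its underside
- screwdriver: bystander: screwdriver lying on the bench beyond the tray, origin at its underside
- cup: bystander: white cup 70 mm across and 60 mm high, to the left of the test unit, origin at the centre of its underside
- tape: bystander: yellow ring 64 mm across and 18 mm high, lying on the bench near the robot, origin at the centre of its underside
- bottle: bystander: clear bottle 50 mm across and 110 mm high, to the left near the robot, origin at the centre of its underside
Mind the look-alikes: they are no part of the job. What is shaped like the module but green or purple is not meant.

How it is judged (in metres and radians):
On the way:
1. the blue-headed module is fully down in the cage while the drawer is still at least 30 mm open (x of module in the frame of cage between -0.004 and 0.004 m and y of module in the frame of cage between -0.004 and 0.004 m and z of module in the frame of cage between 0.005 and 0.014 m and angle between the z axis of module and the z axis of cage, either way round below 0.08 rad and value of joint drawer above 0.03 m), for 0.2 s.
At the end, for the whole second after the job is handed in: the blue-headed module is at rest in the cage, its lower end within 4 mm of the slot floor, within 4 mm of the slot's axis and aligned with it within 0.08 rad, and the drawer is home (less than 3 mm open, past its detent) (x of module in the frame of cage between -0.004 and 0.004 m and y of module in the frame of cage between -0.004 and 0.004 m and z of module in the frame of cage between 0.005 and 0.014 m and angle between the z axis of module and the z axis of cage, either way round below 0.08 rad and value of joint drawer below 0.003 m and linear speed of module below 0.02 m/s); the robot touches nothing.
It fails at once if a grey-headed module is moved by more than 20 mm or tipped (distance of any of spare_a, spare_b from where it was at the start of the episode above 0.02 m or angle between any of spare_a, spare_b's own z axis and vertical above 0.3 rad).
It fails at once if another thing on the bench (scanner, screwdriver, cup, tape ring, bottle) is moved by more than 30 mm (distance of any of scanner, screwdriver, cup, tape, bottle from where it was at the start of the episode above 0.03 m).
It also fails if it takes over 48 s, if anything falls off the work surface, if the arm or the gripper's body presses on something with over 40 N, if the wrist force passes 120 N, or if a joint passes its speed limit or range.

ROBOT

A 6-joint arm with a two-finger parallel gripper is mounted at the origin on the work surface. World frame = base frame: x ahead of the robot, y to its left, z up, the work surface at z = 0. Lengths are in mm, angles in rad, forces in N, time in s.
With the tool pointing down it reaches from about 375 to 750 mm from the base axis. Payload 9 kg.
Tool frame: the origin (TCP) lies between the finger pads; the fingertips stand tcp_to_tips ahead of it and the grasp point (between the pads) lies 3 mm ahead of it (tcp_to_tips is the distance from the TCP to the fingertips, in mm); z points along the fingers, y is the line along which they close (so a half turn about z gives the same grasp; the last joint's range is limited). The gripper opens to 85 mm and grips with 20 to 120 N. Pads are 22 mm wide; open, the fingers measure 114 mm over their backs; the gripper's body (76 mm by 85 mm) begins 54 mm behind the grasp point. The pads swing forward as they close: fully open they stand 13 mm farther back than shut.
Start: joints at [1.114, 0.104, 0.097, 1.564, 0, 1.353], TCP at [141.924, 583.002, 253.331] pointing down, gripper open.
Joint ranges: [-2.99, 2.99], [-0.84, 1.86], [-1.1, 1.16], [-1.84, 2.11], [-1.51, 1.56], [-3.14, 3.14]. Speed limits (rad/s): [2.22, 2.22, 2.57, 3.14, 3.14, 3.14].

INTERFACE

Orientations are given as [roll, pitch, yaw] about the fixed x, y, z axes, in that order (R = Rz(yaw) Ry(pitch) Rx(roll)).
In Python, from plant import * gives the robot as it stands. The module is installed in compiled form; this text tells all that it offers.
- The arm moves only by the shell command python3 -m handwheel 'ROWS' [FORCE]. ROWS is JSON, a list of rows, each a list of 5 numbers: the shift along the tool's x, y, z in m, then the turn about the tool's z in rad, then the opening, from 0 (shut) to 1 (fully open). In form: [[tx, ty, tz, twist, fingers], ...]. A call has 1 to 10 rows; each row shifts and turns the commanded pose from where the row before left it, along the tool's axes as they then stand; what a row does not reach is not made up. A row lasts 1/12 s, in which the tool goes at most 41.7 mm and 7.16 degrees, less where a joint would pass 70% of its speed; a pose out of reach is approached as far as the arm can. A call with a gripper value outside its range is refused whole. The fingers move at their own pace and stop on an object; FORCE is the grip in N (left out, the last holds). Time passes only in rows, so rows that do not move let the fingers close. It gives the time, the measured TCP pose, the force, the opening and the grip force at its end, in the units of the state.
- sense(): the state, without advancing time (a new reading comes with each control period).
- grab_frame(name): name is "scene" or "top" or "wrist"; returns a dict with "image" (420x560x3 uint8, red, green, blue), "range_z" (420x560 float32, mm along the optical axis (not along the pixel's ray), 0 where there is no reading), "camera_matrix" (3x3 intrinsics, pixels), "R" (3x3) and "t" (3): a world point X has camera coordinates R X + t. Camera axes: x right, y down, z forward; pixel columns grow to the right and rows downward; lengths in mm; the calibration is good to about 2 mm. The wrist camera is an equidistant fisheye: a pixel r from the principal point sees the ray r / f radians off the axis. A picture is of the moment at which its call begins.
- hand_in(): hands the job in; it is judged then, once.
The state is a dict: "t": time; "q": joint angles; "qd": joint speeds; "effort": joint torques, N m; "tool_pos": TCP position; "orientation": TCP orientation; "ft_force": force on the tool from outside, world axes, zero at the start; "wrist_torque": the same for the moment, N m; "width": finger opening in mm; "gripper_force": force on a finger pad.
Only numpy, scipy, OpenCV 4.12 (cv2) and the standard library are available. Lean on these libraries where they do the work, as an engineer would, in place of code of your own. Each camera call takes 0.05 s, during which the arm holds its last target. There are 200 camera calls.

## Working session

There is one attempt and no reset: what is moved stays moved. The work goes in short steps, Python scripts to look and compute and a shell command to move; the robot and the scene stay as the last step left them, time stands still between calls to the robot, and variables do not carry over. Pictures are saved under pics/ and viewed, at most 13 in all, crops included, and the job is handed in when it is done.

```bash
mkdir -p pics; python3 - <<'E'
from plant import *
import cv2,numpy as np
s=sense();print({k:np.round(v,3).tolist() for k,v in s.items()})
for n in("scene","top"):
    f=grab_frame(n);np.savez(f"pics/{n}0.npz",**f)
    cv2.imwrite(f"pics/{n}0.png",f["image"][:,:,::-1])
    print(n,f["camera_matrix"].tolist(),np.round(f["R"],3).tolist(),f["t"])
E
```

```text
{'t': 0.0, 'q': [1.114, 0.105, 0.096, 1.564, 0.0, 1.353], 'qd': [0.0, -0.001, 0.0, 0.0, 0.0, 0.0], 'effort': [-0.0, -55.693, 50.365, 0.017, -0.0, -0.0], 'tool_pos': [141.789, 582.71, 252.521], 'orientation': [-3.14, -0.0, 2.903], 'ft_force': [-0.323, 0.241, -0.132], 'wrist_torque': [0.01, -0.017, 0.011], 'gripper_force': 0.0, 'width': 85.385}
scene [[432.3390134530206, 0.0, 285.84213405338653], [0.0, 432.3390134530206, 203.6479594145343], [0.0, 0.0, 1.0]] [[-0.742, 0.67, 0.0], [0.41, 0.455, -0.79], [-0.529, -0.587, -0.613]] [ 415.65699415 -205.26657378 1386.36001801]
top [[468.6781154008189, 0.0, 276.77134185673134], [0.0, 468.6781154008189, 205.8058303395575], [0.0, 0.0, 1.0]] [[-0.056, -0.998, -0.003], [-0.97, 0.055, -0.238], [0.238, -0.01, -0.971]] [  38.54979839  579.51096987 1018.40941203]
```

View pics/scene0.png

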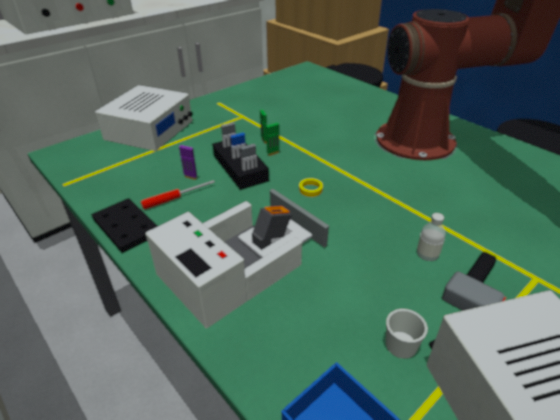

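View pics/top0.png

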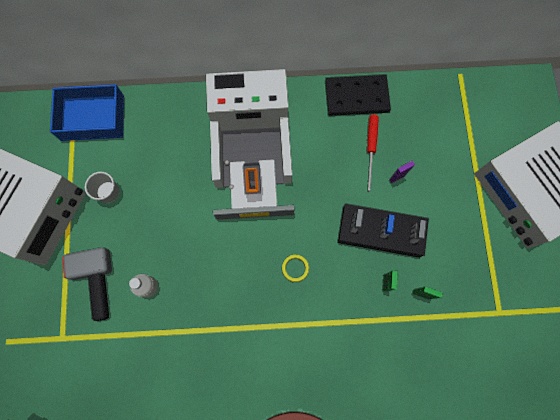

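The blue module is in the tray's middle pocket at top (390,224). The cage is at top (252,178), leaning toward the robot, and the panel is at (253,212). Next I'll measure with depth.

```bash
cat > h.py <<'E'
import numpy as np,cv2
def load(n): return dict(np.load(f"pics/{n}.npz"))
def cloud(f):
    K=f["camera_matrix"];z=f["range_z"].astype(float);v,u=np.mgrid[:z.shape[0],:z.shape[1]]
    P=np.stack([(u-K[0,2])/K[0,0]*z,(v-K[1,2])/K[1,1]*z,z],-1)
    W=(P-f["t"])@f["R"]; W[z==0]=np.nan; return W
def box(W,m):
    p=W[m][:,:2].astype(np.float32);c,s,a=cv2.minAreaRect(p);return len(p),np.round(c,1),np.round(s,1),round(a,1),np.round(np.median(W[m][:,2]),1)
def hsv(f): return cv2.cvtColor(f["image"],cv2.COLOR_RGB2HSV)
E
python3 - <<'E'
from h import *
f=load("top0");W=cloud(f);H=hsv(f);v,u=np.mgrid[:420,:560]
z=W[...,2]; win=lambda a,b,c,d:(u>=a)&(u<b)&(v>=c)&(v<d)
print("bench z",np.nanmedian(z[300:310,200:300]))
h,s,val=H[...,0],H[...,1],H[...,2]
tw=win(325,445,195,265)
print("tray",box(W,tw&(z>38)&(z<52)))
print("blue",box(W,tw&(h>100)&(h<130)&(s>120)&(z>95)))
for n,w in(("sa",win(345,372,200,240)),("sb",win(408,435,210,250))): print(n,box(W,w&(z>100)))
tt=win(200,300,60,225)
print("console",box(W,tt&(z>113)&(z<127)&(v<115)))
print("cheekL",box(W,win(205,226,110,190)&(z>63)&(z<77)));print("cheekR",box(W,win(276,300,110,190)&(z>63)&(z<77)))
print("panel",box(W,win(205,302,195,222)&(z>60)&(z<72)))
o=win(235,270,150,200)&(h<18)&(s>130)&(val>90);print("orange",box(W,o),np.nanmin(z[o]),np.nanmax(z[o]))
c=f["image"][150:240,200:300];c2=f["image"][190:270,330:440]
a=cv2.resize(c,None,fx=4,fy=4,interpolation=2);b=cv2.resize(c2,(400,290),interpolation=2)
im=np.zeros((360,800,3),np.uint8);im[:,:400]=a;im[:290,400:]=b;cv2.imwrite("pics/crop.png",im[:,:,::-1])
import plant;print([n for n in dir(plant) if n[0]!='_'])
E
```

```text
bench z 0.533339306952684
tray (2634, array([ 518.4, -242.4]), array([201.1,  91.5]), 76.4, np.float64(45.3))
blue (116, array([ 517.8, -241.5]), array([12.6, 40. ]), 77.4, np.float64(109.9))
sa (109, array([ 534.4, -173.9]), array([12.1, 40.3]), 76.3, np.float64(109.9))
sb (118, array([ 501.5, -309.8]), array([13.1, 40.2]), 75.5, np.float64(110.0))
console (3177, array([853.4,  62.9]), array([103.1, 190.4]), 0.7, np.float64(121.0))
cheekL (537, array([730.4, 146.7]), array([ 36.6, 156. ]), 82.9, np.float64(70.7))
cheekR (521, array([730.5, -19.8]), array([152.8,  27.1]), 1.0, np.float64(70.4))
panel (445, array([576.9,  61.4]), array([ 14.1, 187.3]), 0.1, np.float64(66.3))
orange (202, array([640.6,  61.6]), array([50.8, 29.3]), 0.1, np.float64(91.4)) 64.1050180143562 109.69610266357098
['PlanningError', 'grab_frame', 'hand_in', 'sense', 'tcp_to_tips']
```

View pics/crop.png

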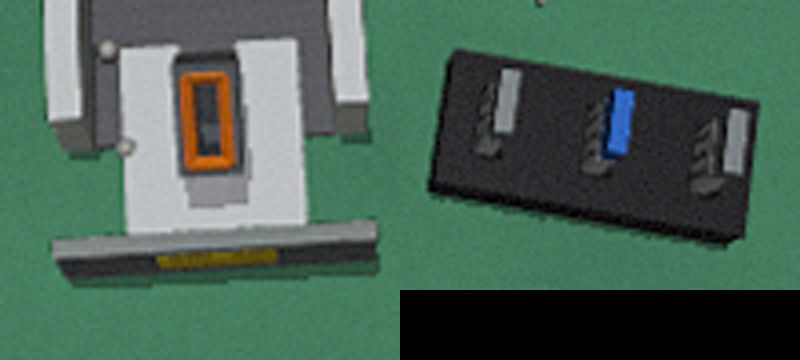

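```bash
cat >> h.py <<'E'
def cage(f,W,win,dark=True):
    # top rim of funnel+block: points on plane with normal n
    H=hsv(f);v,u=np.mgrid[:420,:560];a,b,c,d=win
    w=(u>=a)&(u<b)&(v>=c)&(v<d)
    o=w&(H[...,0]<18)&(H[...,1]>130)&(H[...,2]>90)
    th=.45;n=np.array([-np.sin(th),0,np.cos(th)]);e=np.array([np.cos(th),0,np.sin(th)])
    P=W[o];s=P@n;x=P@e
    top=np.percentile(s,80);k=abs(s-top)<3
    xm=(np.percentile(x[k],1)+np.percentile(x[k],99))/2;ym=(np.percentile(P[k,1],1)+np.percentile(P[k,1],99))/2
    c=xm*e+top*n;c[1]=ym
    return k.sum(),np.round(np.percentile(s,[5,25,50,75,90,99]),1),np.round([np.ptp(x[k]),np.ptp(P[k,1])],1),"mouth",np.round(c,1),"origin",np.round(c-65*n,1)
E
python3 - <<'E'
from h import *
from plant import tcp_to_tips
print(tcp_to_tips)
for n,w in(("top0",(235,270,150,200)),("scene0",(245,300,195,225))):
    f=load(n);print(n,*cage(f,cloud(f),w))
E
python3 - <<'E'
import numpy as np
# move from start TCP to above blue module, tool axes
R=lambda a:np.array([[np.cos(a),-np.sin(a)],[np.sin(a),np.cos(a)]])
yaw=2.903 # tool: x=(cos,sin); y=(sin,-cos) (roll pi)
x=np.array([np.cos(yaw),np.sin(yaw)]);y=np.array([np.sin(yaw),-np.cos(yaw)])
d=np.array([518.2,-242])-np.array([141.8,582.7]);print("x,y",x@d,y@d)
print("tray x dir",np.degrees(-np.radians(13.6)),"tool yaw deg",np.degrees(yaw))
E
```

```text
22.0
top0 111 [-201.  -198.2 -195.7 -193.9 -192.1 -189.9] [55.1 28.6] mouth [640.1  61.2  94.3] origin [668.3  61.2  35.8]
x,y -560.6429586121695 -712.3808833472394
tray x dir -13.6 tool yaw deg 166.32964792647797Traceback (most recent call last):
  File "<stdin>", line 5, in <module>
  File "h.py", line 18, in cage
    xm=(np.percentile(x[k],1)+np.percentile(x[k],99))/2;ym=(np.percentile(P[k,1],1)+np.percentile(P[k,1],99))/2
        ~~~~~~~~~~~~~^^^^^^^^
    return _quantile_unchecked(
        a, q, axis, out, overwrite_input, method, keepdims, weights)
    return _ureduce(a,
                    func=_quantile_ureduce_func,
    ...<5 lines>...
                    overwrite_input=overwrite_input,
                    method=method)
    r = func(a, **kwargs)
    result = _quantile(arr,
                       quantiles=q,
    ...<2 lines>...
                       out=out,
                       weights=wgt)
    slices_having_nans = np.isnan(arr[-1, ...])
                                  ~~~^^^^^^^^^
IndexError: index -1 is out of bounds for axis 0 with size 0
```

```bash
python3 -m handwheel '[[-0.03,-0.02,0,0,0.5],[-0.03,-0.02,0,0,0.5],[-0.03,-0.02,0,0,0.5],[-0.03,-0.02,0,0,0.5],[-0.03,-0.02,0,0,0.5],[-0.03,-0.02,0,0,0.5],[-0.03,-0.02,0,0,0.5],[-0.03,-0.02,0,0,0.5],[-0.03,-0.02,0,0,0.5],[-0.03,-0.02,0,0,0.5]]' 30
python3 -m handwheel '[[-0.013,-0.032,0,0,0.5],[-0.013,-0.032,0,0,0.5],[-0.013,-0.032,0,0,0.5],[-0.013,-0.032,0,0,0.5],[-0.013,-0.032,0,0,0.5],[-0.013,-0.032,0,0,0.5],[-0.013,-0.032,0,0,0.5],[-0.013,-0.032,0,0,0.5],[-0.013,-0.032,0,0,0.5],[-0.013,-0.032,0,0,0.5]]'
cat >> h.py <<'E'
def delta(s,tgt):
    "shift in tool axes (mm) to world target"
    from scipy.spatial.transform import Rotation as Ro
    R=Ro.from_euler('xyz',s["orientation"]).as_matrix()
    return np.round(R.T@(np.array(tgt)-s["tool_pos"]),1)
E
python3 -c "
from h import *;from plant import sense
s=sense();print(s['tool_pos'],s['orientation'],s['width'],delta(s,[518.2,-242,96]))"
```

```text
t: 0.93
tool_pos: [386.8, 316.2, 253.1]
orientation: [3.142, -0.0, 2.903]
ft_force: [1.7, 1.1, -1.2]
width: 42.8
gripper_force: 0.0
t: 1.77
tool_pos: [436.5, -25.6, 253.1]
orientation: [3.141, -0.0, 2.903]
ft_force: [1.0, 0.1, -0.6]
width: 42.9
gripper_force: 0.0
[436.48360276 -25.64312169 253.12446735] [ 3.14147087e+00 -2.08630101e-05  2.90269601e+00] 42.91437942492684 [-130.6 -190.9  157.1]
```

```bash
python3 -m handwheel '[[-0.0218,-0.0318,0,0,0.5],[-0.0218,-0.0318,0,0,0.5],[-0.0218,-0.0318,0,0,0.5],[-0.0218,-0.0318,0,0,0.5],[-0.0218,-0.0318,0,0,0.5],[-0.0218,-0.0318,0,0,0.5],[0,0,0.03,0,0.5],[0,0,0.03,0,0.5],[0,0,0,0,0.5],[0,0,0,0,0.5]]'
python3 - <<'E'
from h import *;from plant import *
s=sense();print(s['tool_pos'],s['width'],delta(s,[518.2,-242,101]))
f=grab_frame("wrist");cv2.imwrite("pics/w1.png",f["image"][:,:,::-1])
E
```

```text
t: 2.6
tool_pos: [517.5, -239.4, 191.8]
orientation: [3.14, -0.004, 2.903]
ft_force: [-0.1, 0.8, 0.2]
width: 42.5
gripper_force: 0.0
[ 517.5491286  -239.42870602  191.79045284] 42.49114816977061 [-1.6 -2.5 90.8]
```

View pics/w1.png

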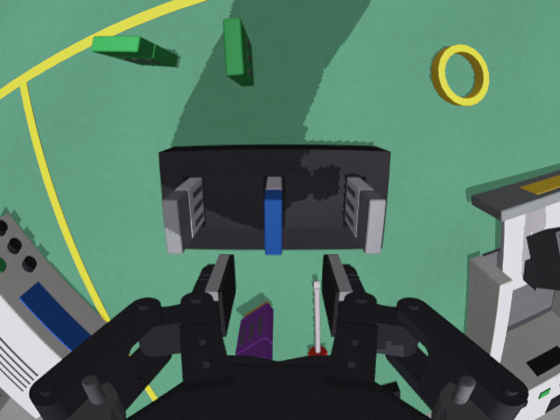

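The blue head (273,220) sits between the fingers, whose midline is column 278. That agrees with the computed 2.5 mm offset. Descending and gripping.

```bash
python3 -m handwheel '[[-0.0015,-0.0025,0,0,0.5],[0,0,0.015,0,0.5],[0,0,0.015,0,0.5],[0,0,0.015,0,0.5],[0,0,0.015,0,0.5],[0,0,0.015,0,0.5],[0,0,0.0155,0,0.5],[0,0,0,0,0.5],[0,0,0,0,0.5],[0,0,0,0,0.5]]'
python3 -m handwheel '[[0,0,0,0,0.3],[0,0,0,0,0.2],[0,0,0,0,0],[0,0,0,0,0],[0,0,0,0,0],[0,0,0,0,0],[0,0,0,0,0],[0,0,0,0,0]]' 40
```

```text
t: 3.48
tool_pos: [520.5, -243.6, 105.0]
orientation: [-3.141, 0.002, 2.903]
ft_force: [-0.3, 0.5, -0.1]
width: 42.9
gripper_force: 0.0
t: 4.15
tool_pos: [520.1, -243.5, 104.1]
orientation: [-3.141, 0.002, 2.903]
ft_force: [-0.4, 0.8, 6.0]
width: 11.5
gripper_force: 39.7
```

```bash
python3 -m handwheel '[[0,0,-0.005,0,0],[0,0,-0.005,0,0],[0,0,-0.005,0,0],[0,0,-0.006,0,0],[0,0,-0.006,0,0],[0,0,0,0,0],[0,0,0,0,0]]' 40
python3 - <<'E'
from h import *;from plant import *
s=sense();print(s['tool_pos'])
for n in("scene","wrist"):
    f=grab_frame(n);np.savez(f"pics/{n}2.npz",**f)
    if n=="scene":
        W=cloud(f);H=hsv(f);b=(H[...,0]>105)&(H[...,0]<130)&(H[...,1]>120)&(abs(W[...,0]-518)<60)&(abs(W[...,1]+242)<60)&(W[...,2]>60)
        print(b.sum(),np.nanmin(W[b],0),np.nanmax(W[b],0))
E
```

```text
t: 4.73
tool_pos: [519.8, -243.3, 130.3]
orientation: [-3.141, 0.001, 2.903]
ft_force: [-0.8, -0.0, -1.5]
width: 11.4
gripper_force: 39.0
[ 519.81872419 -243.26612182  130.32865394]
52 [ 504.4343998  -253.0360882   111.50121188] [ 541.12860537 -209.41258582  158.37571444]
```

```bash
python3 -m handwheel '[[0.005,0,0,0,0],[0.005,0,0.0005,0,0],[0.005,0,0.0005,0,0],[0.005,0,0.001,0,0],[0.005,0,0.001,0,0],[0.005,0,0.0015,0,0],[0,0,0,0,0],[0,0,0,0,0]]' 25
python3 - <<'E'
from h import *;from plant import *
s=sense();print(s['tool_pos'],s['ft_force'],s['width'])
ims=[]
for n in("scene","wrist"):
    f=grab_frame(n);np.savez(f"pics/{n}3.npz",**f);ims.append(f["image"])
a=cv2.resize(ims[0][110:190,190:290],(500,400),interpolation=2);b=cv2.resize(ims[1][150:420,190:370],(267,400))
cv2.imwrite("pics/t3.png",np.hstack([a,b])[:,:,::-1])
E
```

```text
t: 5.5
tool_pos: [491.3, -236.6, 126.4]
orientation: [-3.141, 0.003, 2.903]
ft_force: [4.2, -1.4, 5.4]
width: 11.2
gripper_force: 41.2
[ 491.28942281 -236.59966724  126.42051569] [ 4.21168531 -1.43193244  5.44120476] 11.213318241937149
```

View pics/t3.png

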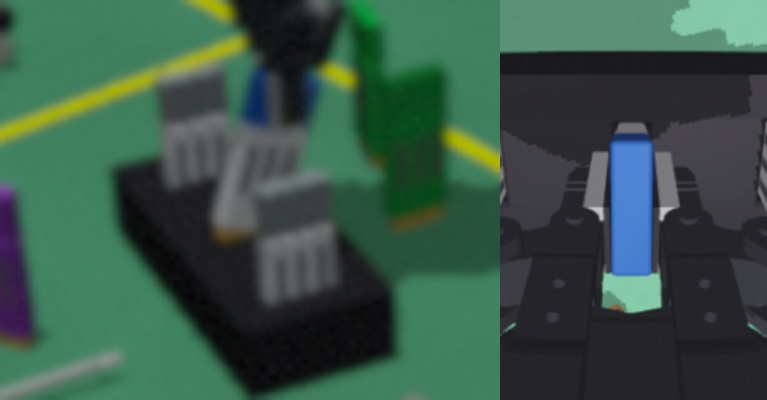

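The module has tilted in the grip, about its pocket edge (brass at crop (232,232), head leaning right). Continuing to about 0.45 rad, then lifting.

```bash
python3 -m handwheel '[[0.004,0,0.001,0,0],[0.004,0,0.001,0,0],[0.004,0,0.001,0,0],[0,0,0,0,0],[0,0,-0.01,0,0],[0,0,-0.02,0,0],[0,0,-0.025,0,0],[0,0,-0.025,0,0],[0,0,0,0,0],[0,0,0,0,0]]' 40
cat >> h.py <<'E'
def modmask(f,s,W):
    # points near held module, in tool-heading frame relative to TCP
    from scipy.spatial.transform import Rotation as Ro
    R=Ro.from_euler('xyz',s["orientation"]).as_matrix()
    return (W-s["tool_pos"])@R
E
python3 - <<'E'
from h import *;from plant import *
s=sense();print(s['tool_pos'],s['ft_force'],s['width'])
f=grab_frame("scene");W=cloud(f);np.savez("pics/scene4.npz",tp=s['tool_pos'],orientation=s['orientation'],**f)
T=modmask(f,s,W);H=hsv(f)
m=(abs(T[...,1])<9)&(T[...,2]>22)&(T[...,2]<105)&(abs(T[...,0])<75)
print(m.sum());P=T[m]
# broad face points |y|~6
for lo in range(24,100,6):
    k=(P[:,2]>=lo)&(P[:,2]<lo+6)
    if k.sum()>3: print(lo,k.sum(),np.round(np.percentile(P[k,0],[2,50,98]),1),np.round(np.median(P[k,1]),1))
im=f["image"];v,u=np.where(m);print(u.min(),u.max(),v.min(),v.max())
c=im[v.min()-35:v.max()+15,u.min()-25:u.max()+25];cv2.imwrite("pics/t4.png",cv2.resize(c,None,fx=6,fy=6,interpolation=2)[:600,:800,::-1])
print("origin",u.min()-25,v.min()-35)
E
```

```text
t: 6.43
tool_pos: [478.7, -233.3, 203.0]
orientation: [-3.141, -0.0, 2.903]
ft_force: [-1.0, -0.8, -2.0]
width: 11.2
gripper_force: 41.7
[ 478.70610623 -233.26764447  203.02865893] [-0.95048384 -0.75345783 -1.96983553] 11.218630670133779
340
24 31 [-40.6 -23.2   4. ] 3.7
30 39 [-42.7 -23.1   3.1] 3.9
36 36 [-46.5 -25.5  -2.7] 3.9
42 37 [-48.8 -30.5  -3.3] 3.6
48 37 [-51.9 -32.9  -8.2] 3.9
54 37 [-56.1 -37.1 -10. ] 4.2
60 30 [-57.  -35.8 -15.8] 5.4
66 32 [-57.4 -39.3 -17.7] 3.6
72 25 [-59.1 -40.4 -21.1] 3.5
78 20 [-52.5 -36.8 -23.4] 3.5
84 5 [-37.4 -32.1 -29.1] 2.3
231 252 109 133
origin 206 74
```

View pics/t4.png

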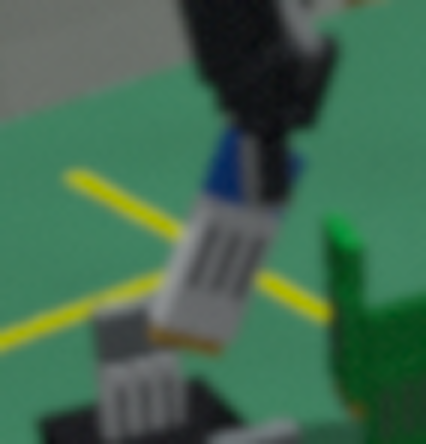

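```bash
cat >> h.py <<'E'
def fitmod(P):
    "P tool-frame xz points of exposed bar; fit tilt th, width-centre line; returns th, x0 at z=0 of axis, bottom distance"
    from scipy.optimize import minimize
    P=P[:,[0,2]]
    best=None
    for th in np.arange(.2,.7,.005):
        # axis pointing to tongue: a=(-sin,cos); width dir w=(cos,sin)
        w=P@[np.cos(th),np.sin(th)]; a=P@[-np.sin(th),np.cos(th)]
        lo,hi=np.percentile(w[(a<np.percentile(a,80))],[3,97]);sp=hi-lo
        if best is None or sp<best[0]: best=(sp,th,(lo+hi)/2,np.percentile(a,99))
    return np.round(best,3)
E
python3 - <<'E'
from h import *
f=load("scene4");s=dict(tool_pos=f['tp'],orientation=f['orientation']);W=cloud(f)
T=modmask(f,s,W);m=(abs(T[...,1]-4)<5)&(T[...,2]>24)&(T[...,2]<105)&(T[...,0]<25)&(T[...,0]>-75)
P=T[m];print(fitmod(P));r=cv2.minAreaRect(P[:,[0,2]].astype(np.float32));print(r)
E
```

```text
[37.34   0.57   2.588 93.242]
((-28.850013732910156, 50.2784309387207), (43.28895568847656, 73.04762268066406), 26.83053970336914)
```

```bash
python3 - <<'E'
from h import *
from scipy.spatial.transform import Rotation as Ro
f=load("scene4");R=Ro.from_euler('xyz',f['orientation']).as_matrix();K=f["camera_matrix"]
C=-f["R"].T@f["t"]
def bp(u,v,y):
    d=R.T@(f["R"].T@np.linalg.inv(K)@[u,v,1]);o=R.T@(C-f['tp']);return o+d*(y-o[1])/d[1]
H=hsv(f);im=f["image"].astype(int)
# right-edge subpixel per row: bar (grey) -> green transition by saturation
sat=cv2.resize(H[...,1],None,fx=1,fy=1).astype(float)
pts=[];L=[]
for v in range(108,127):
    r=sat[v,225:262]; bar=np.where(r<70)[0]
    if len(bar)<3: continue
    i=bar[-1]; j=bar[0]
    a=r[i];b=r[i+1]; sub=i+ (70-a)/(b-a+1e-9); pts.append(bp(225+sub,v,6)[[0,2]])
    a=r[j];b=r[j-1]; sub=j-(70-a)/(b-a+1e-9); L.append(bp(225+sub,v,-6)[[0,2]])
for n,p in(("R",np.array(pts)),("L",np.array(L))):
    q=np.polyfit(p[:,1],p[:,0],1);res=p[:,0]-np.polyval(q,p[:,1]);k=abs(res)<2*res.std()
    q=np.polyfit(p[k,1],p[k,0],1);print(n,len(p),k.sum(),"tilt",np.arctan(-q[0]),"x at z=3:",np.polyval(q,3),"std",res[k].std())
    print(np.round(p[::3],1).tolist())
E
```

```text
R 19 18 tilt 0.4467597237978609 x at z=3: 15.480987481185435 std 1.0467048185024221
[[5.8, 22.5], [2.9, 30.6], [-0.9, 38.5], [-5.0, 46.4], [-11.8, 53.7], [-12.9, 62.4], [-16.7, 70.5]]
L 19 18 tilt 0.6434604778622226 x at z=3: -19.7914660554927 std 4.418734930912339
[[-33.8, 18.6], [-37.9, 26.3], [-43.1, 33.8], [-47.4, 41.6], [-49.3, 50.0], [-59.3, 56.5], [-74.1, 61.7]]
```

```bash
python3 -m handwheel '[[0,0,-0.02,0,0],[0,0,-0.02,0,0],[0,0,-0.02,0,0],[0,0,0,-0.082,0],[0,0,0,-0.082,0],[0,0,0,-0.0815,0],[0,0,0,0,0],[0,0,0,0,0]]' 50
python3 -m handwheel '[[-0.0105,0.029,0,0,0],[-0.0105,0.029,0,0,0],[-0.0105,0.029,0,0,0],[-0.0105,0.029,0,0,0],[-0.0105,0.029,0,0,0],[-0.0105,0.029,0,0,0],[-0.0105,0.029,0,0,0],[-0.0105,0.029,0,0,0],[-0.0105,0.029,0,0,0],[-0.0105,0.029,0,0,0]]'
python3 -c "
from h import *;from plant import sense
s=sense();print(s['tool_pos'],np.degrees(s['orientation']),delta(s,[585.2,61.3,201]))"
```

```text
t: 7.15
tool_pos: [478.1, -232.7, 260.7]
orientation: [3.14, -0.002, -3.137]
ft_force: [-0.1, -0.0, -1.8]
width: 11.3
gripper_force: 50.8
t: 7.98
tool_pos: [581.7, 59.2, 261.4]
orientation: [3.141, -0.001, -3.138]
ft_force: [-0.1, -0.6, -0.5]
width: 11.4
gripper_force: 50.8
[581.65524243  59.19260625 261.35488994] [ 1.79992298e+02 -8.55081187e-02 -1.79787337e+02] [-3.6  2.1 60.3]
```

```bash
python3 -m handwheel '[[-0.0035,0.002,0.015,0,0],[0,0,0.015,0,0],[0,0,0.015,0,0],[0,0,0,0,0],[0,0,0,0,0]]'
python3 - <<'E'
from h import *;from plant import *
s=sense();print(s['tool_pos'])
ims=[]
for n in("scene","top","wrist"):
    f=grab_frame(n);np.savez(f"pics/{n}5.npz",tp=s['tool_pos'],orientation=s['orientation'],**f);ims.append(f["image"])
f=load("scene5");W=cloud(f);T=modmask(f,s,W)
m=(abs(T[...,1]-4)<5)&(T[...,2]>24)&(T[...,2]<95)&(T[...,0]<25)&(T[...,0]>-65)
P=T[m];print(m.sum(),cv2.minAreaRect(P[:,[0,2]].astype(np.float32)))
try: print(cage(f,W,(250,300,200,240)))
except Exception as e: print(e)
f=load("top5");print(cage(f,cloud(f),(235,270,150,200)))
a=cv2.resize(ims[0][130:260,200:330],(400,400),interpolation=2);b=cv2.resize(ims[2][150:420,145:415],(400,400))
cv2.imwrite("pics/t5.png",np.hstack([a,b])[:,:,::-1])
E
```

```text
t: 8.4
tool_pos: [584.3, 59.7, 216.0]
orientation: [3.141, -0.003, -3.137]
ft_force: [0.2, 0.8, -1.2]
width: 11.1
gripper_force: 50.7
[584.33241619  59.70874306 216.03281708]
370 ((-28.42110824584961, 50.47465515136719), (42.106197357177734, 70.90093994140625), 26.112390518188477)
index -1 is out of bounds for axis 0 with size 0Traceback (most recent call last):
  File "<stdin>", line 11, in <module>
  File "h.py", line 18, in cage
    xm=(np.percentile(x[k],1)+np.percentile(x[k],99))/2;ym=(np.percentile(P[k,1],1)+np.percentile(P[k,1],99))/2
        ~~~~~~~~~~~~~^^^^^^^^
    return _quantile_unchecked(
        a, q, axis, out, overwrite_input, method, keepdims, weights)
    return _ureduce(a,
                    func=_quantile_ureduce_func,
    ...<5 lines>...
                    overwrite_input=overwrite_input,
                    method=method)
    r = func(a, **kwargs)
    result = _quantile(arr,
                       quantiles=q,
    ...<2 lines>...
                       out=out,
                       weights=wgt)
    slices_having_nans = np.isnan(arr[-1, ...])
                                  ~~~^^^^^^^^^
IndexError: index -1 is out of bounds for axis 0 with size 0
```

```bash
python3 - <<'E'
from h import *
f=load("scene5");w=load("wrist5")
im=f["image"].astype(int);o=np.zeros((420,560),bool);o[195:230,245:310]=True
o&=(im[...,0]>100)&(im[...,0]-im[...,2]>70)&(im[...,1]<im[...,0]*.75)
W=cloud(f);print(o.sum(),np.round(np.nanpercentile(W[o],[3,50,97],axis=0),1).tolist())
a=cv2.resize(f["image"][130:260,200:330],(400,400),interpolation=2);b=cv2.resize(w["image"][150:420,145:415],(400,400))
cv2.imwrite("pics/t5.png",np.hstack([a,b])[:,:,::-1])
E
```

```text
142 [[614.2, 45.9, 74.2], [639.0, 53.1, 89.0], [666.9, 73.9, 105.1]]
```

View pics/t5.png

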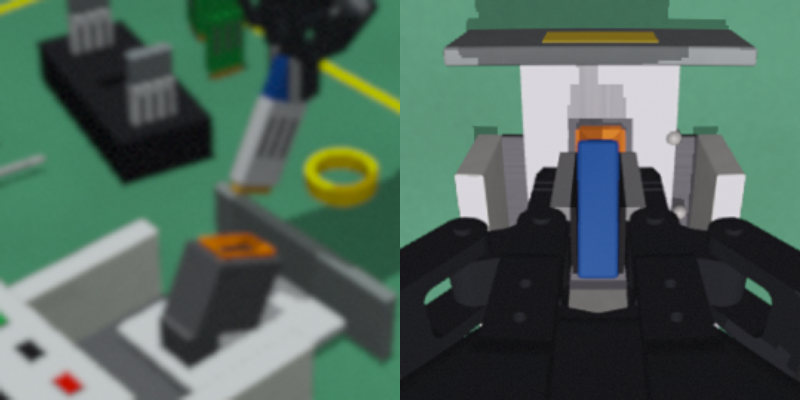

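The module is parallel to the slot (tilt about 0.456 rad) and laterally centred: wrist blue head at column 598, funnel at 600. It is about 7 mm too far in +x at this height. Correcting that and approaching along the slot axis.

```bash
python3 -m handwheel '[[0.007,0.001,0,0,0],[-0.00435,0,0.009,0,0],[-0.00435,0,0.009,0,0],[-0.00435,0,0.009,0,0],[0,0,0,0,0],[0,0,0,0,0]]' 40
python3 - <<'E'
from h import *;from plant import *
s=sense();print(s['tool_pos'])
ims=[]
for n in("scene","wrist"):
    f=grab_frame(n);np.savez(f"pics/{n}6.npz",tp=s['tool_pos'],orientation=s['orientation'],**f);ims.append(f["image"])
a=cv2.resize(ims[0][170:250,220:300],(400,400),interpolation=2);b=cv2.resize(ims[1][190:310,220:340],(400,400),interpolation=2)
cv2.imwrite("pics/t6.png",np.hstack([a,b])[:,:,::-1])
E
```

```text
t: 9.05
tool_pos: [590.9, 60.7, 189.0]
orientation: [3.141, -0.002, -3.135]
ft_force: [0.3, -0.2, -1.3]
width: 10.7
gripper_force: 50.8
[590.93301352  60.66181296 188.96289723]
```

View pics/t6.png

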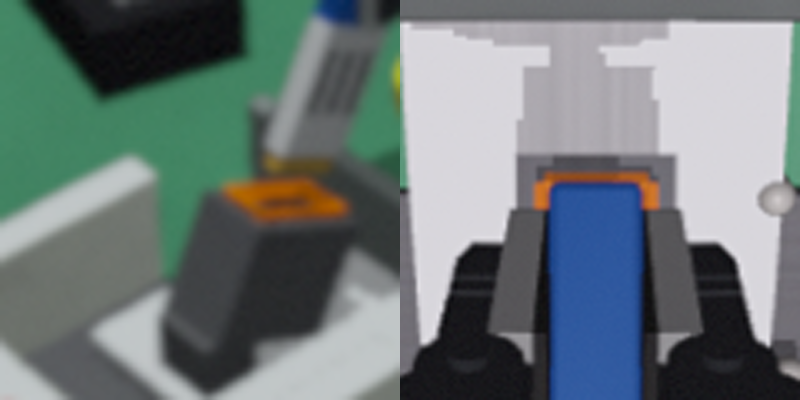

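Tongue is just above the funnel (left crop (300,165)), and laterally centred within 0.5 mm (595.5 vs 597). Inserting gently.

```bash
python3 -m handwheel '[[-0.00435,0.0005,0.009,0,0],[-0.00435,0,0.009,0,0],[0,0,0,0,0]]' 30
python3 -m handwheel '[[-0.0022,0,0.0045,0,0],[-0.0022,0,0.0045,0,0],[0,0,0,0,0]]'
```

```text
t: 9.4
tool_pos: [599.8, 61.2, 169.8]
orientation: [3.141, -0.002, -3.135]
ft_force: [-0.0, -0.8, -2.1]
width: 11.3
gripper_force: 50.8
t: 9.65
tool_pos: [604.3, 61.2, 162.1]
orientation: [3.141, -0.001, -3.135]
ft_force: [0.0, 0.7, -1.0]
width: 11.2
gripper_force: 50.8
```

```bash
python3 -m handwheel '[[-0.0022,0,0.0045,0,0],[-0.0022,0,0.0045,0,0],[0,0,0,0,0]]'
python3 -m handwheel '[[-0.0022,0,0.0045,0,0],[-0.0022,0,0.0045,0,0],[0,0,0,0,0]]'
python3 -m handwheel '[[-0.0022,0,0.0045,0,0],[-0.0022,0,0.0045,0,0],[0,0,0,0,0]]'
```

```text
t: 9.9
tool_pos: [608.8, 61.3, 153.2]
orientation: [3.141, -0.001, -3.135]
ft_force: [0.3, -0.7, -0.6]
width: 11.3
gripper_force: 50.8
t: 10.15
tool_pos: [613.2, 61.3, 144.1]
orientation: [3.141, -0.001, -3.135]
ft_force: [0.3, -0.3, -1.3]
width: 11.4
gripper_force: 50.8
t: 10.4
tool_pos: [617.6, 61.3, 135.1]
orientation: [3.141, -0.001, -3.135]
ft_force: [0.6, 0.1, -1.7]
width: 10.8
gripper_force: 50.8
```

```bash
python3 -m handwheel '[[-0.0018,0,0.0036,0,0],[-0.0009,0,0.0018,0,0],[0,0,0,0,0]]'
python3 -m handwheel '[[-0.0009,0,0.0018,0,0],[0,0,0,0,0]]'
python3 -m handwheel '[[-0.0009,0,0.0018,0,0],[0,0,0,0,0]]'
```

```text
t: 10.65
tool_pos: [620.4, 61.3, 130.4]
orientation: [3.141, -0.0, -3.135]
ft_force: [-0.4, -0.0, -1.4]
width: 11.4
gripper_force: 50.8
t: 10.82
tool_pos: [621.3, 61.3, 128.9]
orientation: [3.142, -0.0, -3.135]
ft_force: [-0.9, -0.0, -2.6]
width: 11.3
gripper_force: 50.8
t: 10.98
tool_pos: [622.9, 61.3, 128.5]
orientation: [-3.142, 0.002, -3.135]
ft_force: [-1.0, -0.5, 3.4]
width: 11.1
gripper_force: 51.5
```

```bash
python3 -m handwheel '[[-0.0009,0,0.0018,0,0],[0,0,0,0,0],[0,0,0,0,0]]'
python3 -m handwheel '[[0,0,0,0,0.2],[0,0,0,0,0.4],[0,0,0,0,0.4],[0,0,0,0,0.4],[0.002,0,-0.005,0,0.4],[0.002,0,-0.015,0,0.4],[0.01,0,-0.03,0,0.4],[0.01,0,-0.03,0,0.4],[0,0,-0.03,0,0.4],[0,0,0,0,0.4]]'
python3 - <<'E'
from h import *;from plant import *
s=sense();print(s['tool_pos'])
ims=[]
for n in("scene","top"):
    f=grab_frame(n);np.savez(f"pics/{n}7.npz",**f);ims.append(f["image"])
    W=cloud(f);H=hsv(f);b=(H[...,0]>105)&(H[...,0]<130)&(H[...,1]>120)&(abs(W[...,0]-620)<60)&(abs(W[...,1]-61)<25)&(W[...,2]>80)&(W[...,2]<155)
    if b.sum(): print(n,b.sum(),np.round(np.percentile(W[b],[3,50,97],axis=0),1).tolist())
f=load("top7");W=cloud(f);v,u=np.mgrid[:420,:560];w=(u>205)&(u<302)&(v>190)&(v<222)&(W[...,2]>60)&(W[...,2]<70);print("panel",box(W,w))
a=cv2.resize(ims[0][160:260,220:320],(400,400),interpolation=2);b=cv2.resize(ims[1][120:230,200:310],(400,400),interpolation=2)
cv2.imwrite("pics/t7.png",np.hstack([a,b])[:,:,::-1])
E
```

```text
t: 11.23
tool_pos: [624.7, 61.3, 128.1]
orientation: [-3.141, 0.005, -3.135]
ft_force: [-1.0, 0.8, 11.5]
width: 10.9
gripper_force: 52.7
t: 12.07
tool_pos: [600.8, 61.0, 242.8]
orientation: [-3.141, 0.009, -3.135]
ft_force: [0.5, -1.0, 0.6]
width: 34.0
gripper_force: 0.0
[600.75330695  61.01393353 242.8339457 ]
scene 166 [[615.2, 55.8, 106.1], [636.1, 65.1, 124.8], [651.0, 67.1, 140.2]]
panel (130, array([581.3,  -5.3]), array([54.2, 13.2]), 88.9, np.float64(66.1))
```

View pics/t7.png

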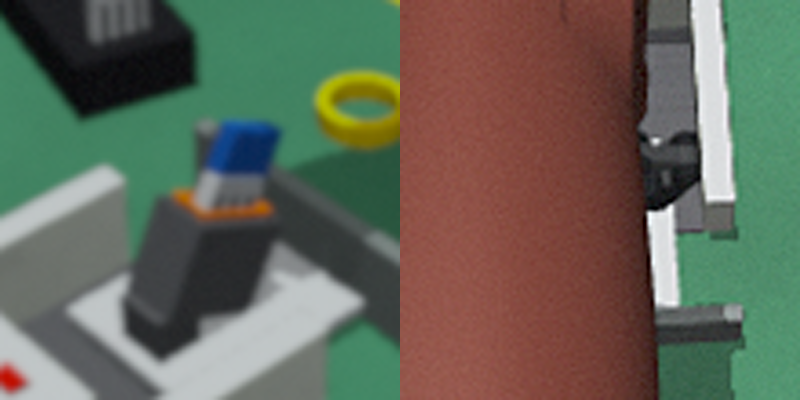

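Seated: about 15 mm of bar plus the head stand out of the funnel (left crop (235,190)), and the blue top reaches about 140 mm. The drawer is still about 66 mm open. Next, back off, turn the gripper 90° and open it, so a finger back does the pushing with the body well clear of the head.

```bash
python3 -m handwheel '[[0.03,0,0,0,0.4],[0.03,0,0,0,0.4],[0.03,0,0,0,1],[0.02,0,0,0,1],[0,0,0,0,1]]'
python3 - <<'E'
from h import *;from plant import *
s=sense();print(s['tool_pos'],s['q'])
f=grab_frame("top");W=cloud(f);v,u=np.mgrid[:420,:560];w=(u>205)&(u<302)&(v>190)&(v<222)&(W[...,2]>60)&(W[...,2]<70);print("panel",box(W,w))
y=(hsv(f)[...,0]>22)&(hsv(f)[...,0]<34)&(hsv(f)[...,1]>150)&(u>270)&(u<315)&(v>250)&(v<290);print("tape",box(W,y))
f=grab_frame("scene");W=cloud(f);H=hsv(f);b=(H[...,0]>105)&(H[...,0]<130)&(H[...,1]>120)&(abs(W[...,0]-620)<60)&(abs(W[...,1]-61)<25)&(W[...,2]>80)&(W[...,2]<155)
print(b.sum(),np.round(np.percentile(W[b],[1,50,99],axis=0),1).tolist())
E
```

```text
t: 12.58
tool_pos: [485.8, 60.9, 234.3]
orientation: [3.141, -0.003, -3.134]
ft_force: [0.3, -0.8, -0.1]
width: 69.0
gripper_force: 0.0
[485.76872565  60.91105175 234.2896501 ] [-1.43166413e-01 -2.34087614e-01 -2.62066770e-01  1.54580394e+00
 -1.30975732e-05 -1.50303668e-01]
panel (103, array([581.3,  -8.8]), array([47.2, 13.4]), 89.2, np.float64(66.5))
tape (264, array([nan, nan]), array([0., 0.]), 0.0, np.float64(nan))
163 [[613.3, 55.9, 104.2], [635.7, 65.0, 125.2], [652.6, 67.5, 141.9]]
```

```bash
python3 -m handwheel '[[0,0,0.02,0.12,1],[0,0,0.02,0.12,1],[0,0,0.02,0.12,1],[0,0,0,0.12,1],[0,0,0,0.12,1],[0,0,0,0.12,1],[0,0,0,0.12,1],[0,0,0,0.12,1],[0,0,0,0.12,1],[0,0,0,0.12,1]]'
python3 -m handwheel '[[0,0,0,0.12,1],[0,0,0,0.12,1],[0,0,0,0.128,1],[0,0,0,0,1],[0,0,0,0,1]]'
python3 - <<'E'
from h import *;from plant import *
s=sense();print(s['tool_pos'],s['q'],s['width'],delta(s,[500,61,47]))
E
```

```text
t: 13.52
tool_pos: [489.6, 60.4, 174.6]
orientation: [-3.141, -0.001, 1.942]
ft_force: [-0.3, 0.1, -0.2]
width: 85.5
gripper_force: 0.0
t: 13.93
tool_pos: [489.4, 60.4, 174.8]
orientation: [-3.141, -0.0, 1.587]
ft_force: [-0.5, -0.4, 0.5]
width: 85.3
gripper_force: 0.0
[489.36042005  60.39911161 174.79023983] [-1.43225861e-01 -2.25603573e-01 -3.62529980e-01  1.43484270e+00
  1.07890979e-04  1.41124520e+00] 85.3456746925614 [  0.4  10.8 127.8]
```

```bash
python3 -m handwheel '[[0,0,0.025,0,1],[0,0,0.025,0,1],[0,0,0.025,0,1],[0,0,0.025,0,1],[0,0,0.014,0,1],[0,0,0.014,0,1],[0,0,0,0,1]]'
python3 -m handwheel '[[0,0.01,0,0,1],[0,0.008,0,0,1],[0,0,0,0,1],[0,0,0,0,1]]'
python3 - <<'E'
from h import *;from plant import *
for n in("wrist","scene"):
    f=grab_frame(n);np.savez(f"pics/{n}8.npz",**f)
a=load("scene8")["image"][150:270,210:340];b=load("wrist8")["image"]
cv2.imwrite("pics/t8.png",np.hstack([cv2.resize(a,(400,370)),cv2.resize(b,(400,370))])[:,:,::-1])
E
```

```text
t: 14.52
tool_pos: [487.1, 60.7, 44.2]
orientation: [-3.137, -0.001, 1.587]
ft_force: [-1.4, 0.2, -0.2]
width: 85.7
gripper_force: 0.0
t: 14.85
tool_pos: [507.4, 60.6, 48.1]
orientation: [3.141, -0.0, 1.585]
ft_force: [-1.0, -0.1, 0.1]
width: 85.3
gripper_force: 0.0
```

View pics/t8.png

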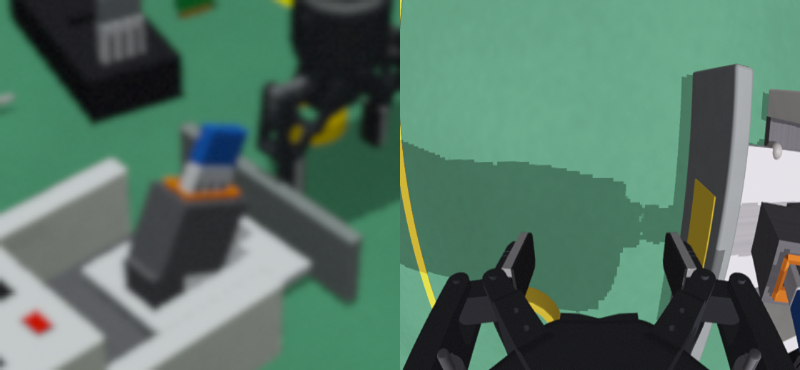

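```bash
python3 -m handwheel '[[0,0.004,0,0,1],[0,0.004,0,0,1],[0,0.004,0,0,1],[0,0.004,0,0,1],[0,0.004,0,0,1],[0,0.004,0,0,1]]'
python3 -m handwheel '[[0,0.004,0,0,1],[0,0.004,0,0,1],[0,0.004,0,0,1],[0,0.004,0,0,1]]'
python3 - <<'E'
from h import *;from plant import *
f=grab_frame("scene");W=cloud(f);H=hsv(f);b=(H[...,0]>105)&(H[...,0]<130)&(H[...,1]>120)&(abs(W[...,0]-620)<90)&(abs(W[...,1]-61)<25)&(W[...,2]>80)&(W[...,2]<155)
print(b.sum(),np.round(np.percentile(W[b],[1,50,99],axis=0),1).tolist())
E
```

```text
t: 15.45
tool_pos: [531.4, 61.0, 47.6]
orientation: [-3.141, 0.0, 1.583]
ft_force: [-2.9, 0.0, 2.2]
width: 85.3
gripper_force: 1.7
t: 15.78
tool_pos: [547.4, 61.1, 47.5]
orientation: [-3.142, 0.0, 1.583]
ft_force: [-3.6, -1.2, 3.0]
width: 85.5
gripper_force: 1.7
182 [[635.3, 54.8, 105.4], [665.2, 65.2, 125.3], [682.4, 67.9, 141.3]]
```

```bash
python3 -m handwheel '[[0,0.004,0,0,1],[0,0.004,0,0,1],[0,0.004,0,0,1],[0,0.004,0,0,1],[0,0.004,0,0,1]]'
python3 -m handwheel '[[0,0.003,0,0,1],[0,0.003,0,0,1],[0,0.003,0,0,1],[0,0.002,0,0,1]]'
python3 -m handwheel '[[0,0.002,0,0,1],[0,0.002,0,0,1],[0,0,0,0,1]]'
```

```text
t: 16.25
tool_pos: [567.3, 61.4, 47.3]
orientation: [-3.141, 0.0, 1.583]
ft_force: [-2.9, -2.3, 1.7]
width: 85.4
gripper_force: 1.7
t: 16.58
tool_pos: [577.9, 61.5, 47.4]
orientation: [-3.141, 0.0, 1.583]
ft_force: [-4.8, -3.0, 2.4]
width: 85.5
gripper_force: 2.5
t: 16.83
tool_pos: [582.9, 61.7, 47.6]
orientation: [3.14, -0.0, 1.583]
ft_force: [-0.5, -0.4, -0.9]
width: 85.6
gripper_force: 0.0
```

```bash
python3 -m handwheel '[[0,0.002,0,0,1],[0,0.002,0,0,1],[0,0.001,0,0,1],[0,0,0,0,1]]'
python3 -m handwheel '[[0,-0.01,0,0,1],[0,-0.02,0,0,1],[0,-0.03,0,0,1],[0,-0.03,0,0,1],[0,0,-0.03,0,1],[0,0,-0.03,0,1],[0,0,-0.03,0,1],[0,-0.01,-0.03,0,1],[0,0,0,0,1]]'
python3 - <<'E'
from h import *;from plant import *
f=grab_frame("scene");W=cloud(f);H=hsv(f);b=(H[...,0]>105)&(H[...,0]<130)&(H[...,1]>120)&(abs(W[...,0]-660)<90)&(abs(W[...,1]-61)<25)&(W[...,2]>80)&(W[...,2]<155)
print(b.sum(),np.round(np.percentile(W[b],[1,50,99],axis=0),1).tolist())
g=grab_frame("top");W=cloud(g);v,u=np.mgrid[:420,:560];w=(u>200)&(u<302)&(v>150)&(v<222)&(W[...,2]>60)&(W[...,2]<69)&(W[...,0]<655);print("panel",box(W,w))
cv2.imwrite("pics/t9.png",np.hstack([cv2.resize(f["image"][130:300,130:330],(400,340)),cv2.resize(g["image"][50:270,190:450],(400,340))])[:,:,::-1])
E
```

```text
t: 17.17
tool_pos: [584.4, 61.9, 47.8]
orientation: [-3.136, 0.0, 1.583]
ft_force: [-21.7, -1.5, 16.3]
width: 85.2
gripper_force: 10.9
t: 17.92
tool_pos: [489.0, 60.3, 173.9]
orientation: [3.133, 0.001, 1.584]
ft_force: [0.6, 0.4, 1.2]
width: 85.4
gripper_force: 0.0
187 [[679.7, 57.0, 103.9], [701.3, 65.4, 125.2], [719.5, 68.0, 142.9]]
panel (50, array([648.8, -19.9]), array([23.9, 12.7]), 87.9, np.float64(66.0))
```

View pics/t9.png

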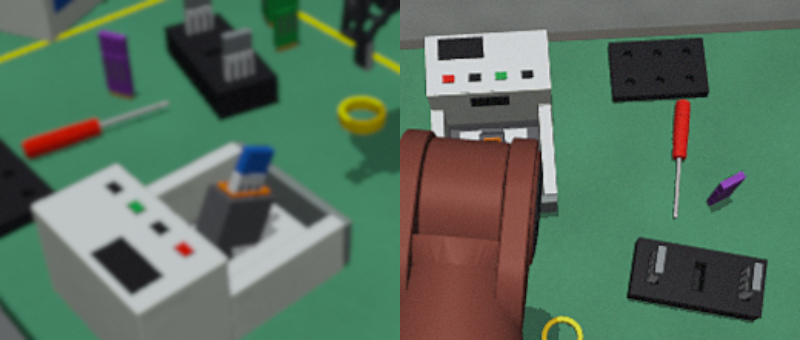

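The drawer hit its stop (21.7 N) and the panel is flush with the cheeks. The module stands seated in the cage, and the spares and other items have not moved. Handing in.

```bash
python3 -c "from plant import *;print(hand_in())"
```

```text
the job is handed in; nothing more can be done
None
```

I handed the job in with the blue module bottomed in the cage and the drawer pushed past its detent to its stop. The last pictures show the spares standing and no sign that anything else moved, though `hand_in()` returned no verdict.

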